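Torque the panel clamp to the click

TASK

Tighten the clamp screw of the display-panel jig with the break-over torque wrench that is already sitting on it (the long one with the round black handle and the knuckle joint): swing its handle clockwise seen from above until it breaks over at the knuckle with a click, then stop at once, let go and leave it like that, screw tight and wrench slightly bent. Leave the plain flat wrench on the other screw alone.

Things in the scene. Friction and masses are not known exactly. Their poses are not given: they have to be found in the camera images.
- wrench_grip (a point): Centre of the torque wrench's round black handle, 26 mm thick, 110 mm long, level, axis 78 mm above the bench, 58 mm above the blue panel under it. Its x axis runs along the handle to the screw, z up. With the wrench straight, the upright screw axis is 165 mm away along +x, the knuckle's pin 135 mm. The wrench may be on either of the jig's two screws, handle towards the robot.
- screw (a joint): Turn of the screw and wrench head, rad; grows clockwise seen from above. Starts at -0.5 to -0.2 and ends hard at 0, fully tight. Until then light friction (about 2 N at the handle's centre); it turns back as easily if the handle is pushed the other way. The wrench cannot come off the screw.
- knuckle (a joint): Bend of the torque wrench at its knuckle, rad: 0 = straight, grows as the handle goes on clockwise with the screw tight. Gives way at about 8 to 12 N at the handle's centre; the force has halved by about 0.15 and is lowest near 0.2 (the click). It stays bent where it is left. A good stop is 0.09 to 0.30; further is forced past its click.
- plain_end (a point): Open-jaw end of the plain flat steel wrench, 30 mm wide and 8 mm thick, 137 mm from the axis of the other screw and 68 mm above the bench. It swings easily if pushed; it is to be left alone.

How it is judged:
By the outcome, as a careful person would: the job done as asked, in the order asked, and still so for the second after the job is handed in, with the robot touching nothing.
It also fails if it takes over 42 s, if anything falls off the work surface, if the arm or the gripper's body presses on something with over 40 N, if the wrist force passes 120 N, or if a joint passes its speed limit or range.

ROBOT

A 7-joint arm with a two-finger parallel gripper is mounted at the origin on the work surface. World frame = base frame: x ahead of the robot, y to its left, z up, the work surface at z = 0. Lengths are in m, angles in rad, forces in N, time in s.
With the tool pointing down it reaches from about 0.4 to 0.85 m from the base axis. Payload 4.5 kg.
Tool frame: the origin (TCP) lies at the very end of the fingers, on their centre line; the grasp point (between the pads) lies 19 mm behind it; z points along the fingers, y is the line along which they close (so a half turn about z gives the same grasp; the last joint's range is limited). The gripper opens to 88 mm and grips with 3 to 60 N. Pads are 18 mm wide; open, the fingers measure 123 mm over their backs; the gripper's body (75 mm by 187 mm) begins 45 mm behind the grasp point.
Start: joints at [1.204, 0.689, -0.195, 1.565, 0.157, 0.902, -0.215], TCP at [0.244, -0.575, 0.239] pointing down, gripper open.
Joint ranges: [-3.01, 3.01], [-0.46, 2.08], [-1.47, 1.51], [0.13, 2.56], [-1, 4.14], [0.04, 2.09], [-2.66, 2.66]. Speed limits (rad/s): [2.57, 2.57, 3.14, 3.14, 3.14, 3.14, 3.14].

INTERFACE

Orientations are given as a unit quaternion [x, y, z, w].
In Python, from cell import arm gives the robot as it stands.
- The arm moves only by the tool play_rows, never from a script. Its argument "motion" is a list that holds one entry, the list of rows, each a list of 7 numbers: the shift along the tool's x, y, z in mm, then the turn, a rotation vector about the tool's x, y, z in rad, then the opening, from 0 (shut) to 1 (fully open). In form: [[[dx, dy, dz, rx, ry, rz, gripper], ...]]. A call has 1 to 5 rows; each row is the pose to reach, as a shift and turn from the pose commanded when the call began, along the tool's axes at that moment; what a row does not reach only later rows make up. A row lasts 1/10 s, in which the tool goes at most 50 mm and 8.59 degrees, less where a joint would pass 70% of its speed; a pose out of reach is approached as far as the arm can. A call with a gripper value outside its range is refused whole. The fingers move at their own pace and stop on an object; the grip force is fixed at half the most. Time passes only in rows, so rows that repeat a pose let the fingers close. It gives the time, the measured TCP pose, the force, the opening and the grip force at its end, in the units of the state.
- arm.state(): the state, without advancing time (a new reading comes with each control period).
- arm.capture(name): name is "side" or "top" or "wrist"; returns a dict with "img" (420x560x3 uint8, blue, green, red), "K" (3x3 intrinsics, pixels), "k1" (the pictures are not rectified: a ray, as slopes to the right and down, at radius r is drawn at 1 + k1 r^2 times it, then the intrinsics apply), "position" and "orientation" of the camera in the world. Camera axes: x right, y down, z forward; pixel columns grow to the right and rows downward; lengths in m; the calibration is good to about 2 mm. A picture is of the moment at which its call begins. There is no depth.
- arm.close_job(): hands the job in; it is judged then, once.
The state is a dict: "time_s": time; "joints": joint angles; "qvel": joint speeds; "joint_efforts": joint torques, N m; "tool_pos": TCP position; "orientation": TCP orientation; "force": force on the tool from outside, world axes, zero at the start; "ft_torque": the same for the moment, N m; "opening": finger opening in m; "grip_force": force on a finger pad.
Only numpy, scipy, OpenCV 4.12 (cv2) and the standard library are available. Lean on these libraries where they do the work, as an engineer would, in place of code of your own. Each camera call takes 0.05 s, during which the arm holds its last target. There are 200 camera calls.

## Working session

There is one attempt and no reset: what is moved stays moved. The work goes in short steps, Python scripts to look and compute and a tool call to move; the robot and the scene stay as the last step left them, time stands still between calls to the robot, and variables do not carry over. Pictures are saved under pics/ and viewed, at most 10 in all, crops included, and the job is handed in when it is done.

Besides the shell and the picture viewer there is one more tool, called after "Emit:" as name(argument=value, ...) on one line, values as JSON. play_rows: Moves the arm, as the interface text tells. Its arguments: {"type":"object","properties":{"motion":{"type":"array","items":{"type":"array","items":{"type":"array","items":{"type":"number"}}}}},"required":["motion"]}

```bash
mkdir -p pics; ls; cat > h.py <<'E'
import numpy as np, cv2
from scipy.spatial.transform import Rotation as R
from cell import arm
def ray(c,u,v):
    K=np.array(c["K"]);k=c["k1"]
    p=np.array([(u-K[0,2])/K[0,0],(v-K[1,2])/K[1,1]]);q=p.copy()
    for _ in range(30): q=p/(1+k*(q@q))
    return R.from_quat(c["orientation"]).as_matrix()@np.array([q[0],q[1],1])
def at_z(c,u,v,z):
    d=ray(c,u,v);o=np.array(c["position"]);return o+d*(z-o[2])/d[2]
def proj(c,P):
    q=R.from_quat(c["orientation"]).as_matrix().T@(np.array(P)-np.array(c["position"]));q=q[:2]/q[2]
    q=q*(1+c["k1"]*(q@q));K=np.array(c["K"]);return K[0,0]*q[0]+K[0,2],K[1,1]*q[1]+K[1,2]
E
python3 - <<'E'
from h import *
import pickle
for n in("top","side"):
    c=arm.capture(n);cv2.imwrite(f"pics/{n}0.png",c["img"]);pickle.dump(c,open(n+"0.pkl","wb"));print(n,c["position"],R.from_quat(c["orientation"]).as_matrix().round(2).tolist())
s=arm.state();print(s)
E
```

```text
pics
top [0.56420396 0.03740481 0.756476  ] [[0.01, -1.0, 0.04], [-1.0, -0.01, -0.01], [0.01, -0.04, -1.0]]
side [0.50014591 0.65575251 0.75802997] [[-0.99, -0.1, 0.09], [-0.13, 0.73, -0.67], [-0.0, -0.68, -0.74]]
{'time_s': 0.1, 'joints': array([ 1.20379303,  0.68988093, -0.19451272,  1.56622813,  0.15727836,
        0.90252036, -0.21507794]), 'qvel': array([-0.00015443, -0.00186312, -0.00135253, -0.0009418 , -0.0011123 ,
       -0.00078616,  0.00079745]), 'joint_efforts': array([-2.73644757e-03, -5.28505182e+01, -1.27128739e+00, -1.53836811e+01,
       -5.25732036e-02,  2.00042305e-03,  4.75400054e-05]), 'tool_pos': array([ 0.24358658, -0.57496058,  0.23800519]), 'orientation': array([ 9.79978627e-01,  1.99101009e-01, -2.19016216e-04, -7.94818637e-04]), 'force': array([-0.39043907,  0.40666397, -0.61698914]), 'ft_torque': array([-0.0548782 ,  0.00495575, -0.02733685]), 'grip_force': 0.0, 'opening': 0.08765853955717975}
```

View pics/top0.png

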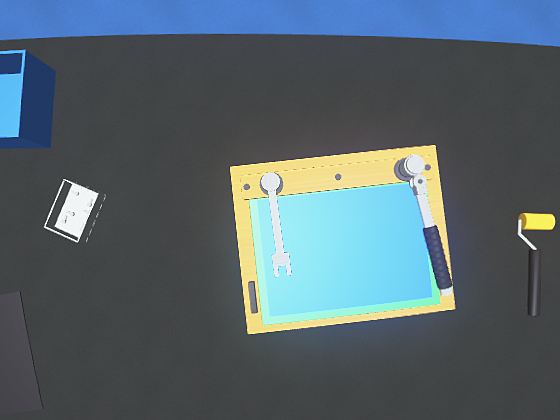

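View pics/side0.png

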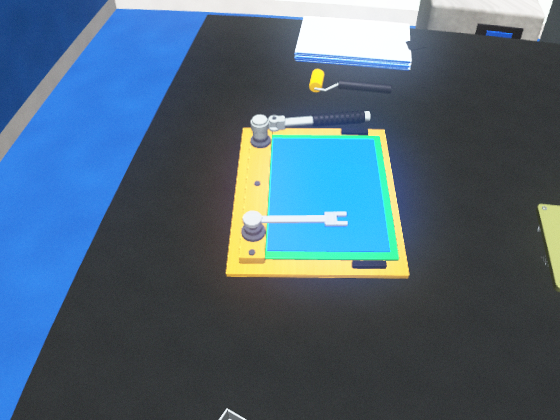

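The top view shows the torque wrench on the right-hand screw: head (413,166), knuckle (419,182), handle from (430,228) to (446,293). The plain wrench is on the left, with its jaw at (282,265). Clockwise from above moves the handle left in this image, so towards +y.

```bash
python3 - <<'E'
from h import *
import pickle
c=pickle.load(open("top0.pkl","rb"));s=pickle.load(open("side0.pkl","rb"))
a=at_z(c,429,227,.078);b=at_z(c,445,292,.078);h=at_z(c,413,164,.1);k=at_z(c,419,182,.085)
print(a,b,np.linalg.norm(a-b),h,k);m=(a+b)/2;print(m,np.linalg.norm((m-h)[:2]),np.linalg.norm((m-k)[:2]))
d=(h-m);print("ang",np.arctan2(d[1],d[0]),np.arctan2(*(a-b)[[1,0]]),np.arctan2(*(k-m)[[1,0]]))
print("side",[proj(s,p) for p in(a,b,m)], "side meas",at_z(s,313,121,.078),at_z(s,369,117,.078),at_z(s,260,121,.1))
print("plain",at_z(c,282,268,.068),at_z(c,270,183,.068))
for n,c_,x in(("t",c,(390,140,470,310)),("s",s,(235,95,385,150))):
    im=c_["img"][x[1]:x[3],x[0]:x[2]];f=3.4 if n=="t" else 5
    cv2.imwrite(f"pics/{n}c.png",cv2.resize(im,None,fx=f,fy=f,interpolation=cv2.INTER_CUBIC))
st=arm.state();T=R.from_quat(st["orientation"]);print(T.as_matrix().round(3))
E
```

```text
[ 0.56971911 -0.2135978   0.078     ] [ 0.45629355 -0.24275053  0.078     ] 0.11711208112716333 [ 0.67634554 -0.17836379  0.1       ] [ 0.64759143 -0.19366271  0.085     ]
[ 0.51300633 -0.22817416  0.078     ] 0.17076524993377276 0.13893951915856428
ang 0.29599231777712665 0.2515754634081738 0.251019802870234
side [(np.float64(312.55491899902745), np.float64(120.00094185348217)), (np.float64(367.4916699000507), np.float64(116.20821198084954)), (np.float64(340.20073289043484), np.float64(118.05925690724928))] side meas [ 0.5684552  -0.21038795  0.078     ] [ 0.45305039 -0.24048648  0.078     ] [ 0.67191035 -0.16816667  0.1       ]
plain [0.49586124 0.04254706 0.068     ] [0.64438209 0.06528144 0.068     ]
[[ 0.921  0.39  -0.001]
 [ 0.39  -0.921  0.001]
 [-0.    -0.002 -1.   ]]
```

View pics/tc.png

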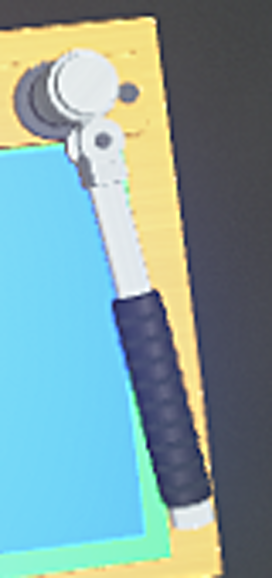

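The crop puts the black handle at full-image (430,227) to (446,288), so its centre is about (0.515,-0.227) and its axis angle about 0.255 rad. The 110 mm length and 165 mm to the screw both check out. I'll move above it with the fingers straddling the handle.

Emit:
play_rows(motion=[[[45, -25, 0, 0, 0, 0.03, 0.6], [90, -50, 0, 0, 0, 0.06, 0.6], [135, -75, 0, 0, 0, 0.09, 0.6], [180, -100, 0, 0, 0, 0.12, 0.6], [220, -123, 0, 0, 0, 0.145, 0.6]]])

```text
time_s: 0.6
tool_pos: [0.398, -0.3762, 0.2385]
orientation: [0.992, 0.127, -0.0, -0.0]
force: [0.2, -0.9, 1.3]
opening: 0.0529
grip_force: 0.0
```

```bash
cat > to.py <<'E'
from h import *
import sys
# print move (tool axes, mm; rz) to reach target x y z yaw
def to(x,y,z,yaw):
    s=arm.state();T=R.from_quat(s["orientation"]);d=T.inv().apply(np.array([x,y,z])-s["tool_pos"])*1000
    X=T.as_matrix()[:,0];print("t",s["time_s"],"pos",s["tool_pos"].round(4),"yaw",round(np.arctan2(X[1],X[0]),3),"tilt",T.as_matrix()[:2,2].round(4),"F",s["force"].round(2),"open",round(s["opening"],4),"grip",s["grip_force"])
    g=R.from_euler("z",yaw)*R.from_euler("x",np.pi);print("move",d.round(1),(T.inv()*g).as_rotvec().round(3))
to(*map(float,sys.argv[1:]))
E
python3 to.py 0.515 -0.227 0.18 0.255
```

```text
t 0.6 pos [ 0.398  -0.3762  0.2385] yaw 0.254 tilt [-0.0003  0.0003] F [ 0.25 -0.86  1.31] open 0.0529 grip 0.0
move [ 150.8 -115.    58.5] [-0.     0.    -0.001]
```

Emit:
play_rows(motion=[[[38, -29, 0, 0, 0, 0, 0.6], [76, -58, 10, 0, 0, 0, 0.6], [114, -87, 30, 0, 0, 0, 0.6], [150, -115, 58, 0, 0, 0, 0.6], [150, -115, 58, 0, 0, 0, 0.6]]])

```text
time_s: 1.1
tool_pos: [0.5157, -0.2208, 0.1779]
orientation: [0.991, 0.133, -0.0, -0.003]
force: [0.2, -0.2, -0.9]
opening: 0.0529
grip_force: 0.0
```

```bash
python3 to.py 0.515 -0.227 0.055 0.255; python3 - <<'E'
from h import *
c=arm.capture("wrist");cv2.imwrite("pics/w1.png",c["img"])
for p in([.515,-.227,.078],[.675,-.185,.078],[.462,-.2408,.078],[.568,-.213,.078]):print(np.round(proj(c,p),0))
E
```

```text
t 1.1 pos [ 0.5157 -0.2208  0.1779] yaw 0.267 tilt [-0.0018  0.0061] F [ 0.17 -0.2  -0.87] open 0.0529 grip 0.0
move [ -2.3   6.6 122.9] [-0.006  0.     0.012]
[287. 214.]
[291. -14.]
[286. 274.]
[288. 147.]
```

View pics/w1.png

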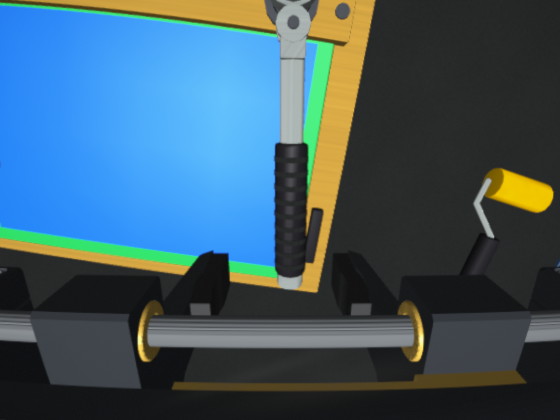

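The wrist view shows the handle's black part from (291,145) to (290,275), about 3 mm further towards −y than predicted. The fingers straddle it, so I'll go down.

Emit:
play_rows(motion=[[[-1, 9, 30, 0, 0, 0, 0.6], [-1, 9, 65, 0, 0, 0, 0.6], [-1, 9, 95, 0, 0, 0, 0.6], [-1, 9, 120, 0, 0, 0, 0.6], [-1, 9, 120, 0, 0, 0, 0.6]]])

```text
time_s: 1.65
tool_pos: [0.5115, -0.2387, 0.0583]
orientation: [0.992, 0.127, -0.003, -0.001]
force: [-0.6, 0.4, 0.9]
opening: 0.0527
grip_force: 0.0
```

```bash
python3 to.py 0.515 -0.230 0.057 0.255; python3 - <<'E'
from h import *
c=arm.capture("wrist");cv2.imwrite("pics/w2.png",c["img"])
E
```

```text
t 1.65 pos [ 0.5115 -0.2387  0.0583] yaw 0.254 tilt [-0.0062  0.001 ] F [-0.62  0.43  0.94] open 0.0527 grip 0.0
move [ 5.6 -7.5  1.3] [-0.003  0.006 -0.001]
```

View pics/w2.png

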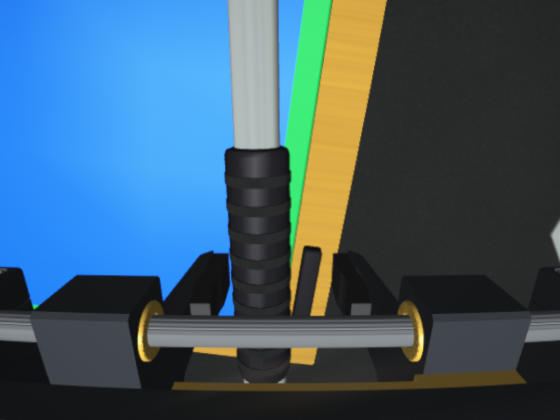

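The handle lies between the fingers, closer to the left one. I'll centre on it and narrow to a loose fit.

Emit:
play_rows(motion=[[[3, -7, 0, 0, 0, 0, 0.5], [3, -7, 0, 0, 0, 0, 0.38], [3, -7, 0, 0, 0, 0, 0.38]]])

```text
time_s: 2.0
tool_pos: [0.5166, -0.2302, 0.0621]
orientation: [0.992, 0.128, 0.001, 0.0]
force: [-0.4, 0.1, 0.2]
opening: 0.0337
grip_force: 0.0
```

```bash
python3 to.py 0.515 -0.230 0.057 0.255
```

```text
t 2.0 pos [ 0.5166 -0.2302  0.0621] yaw 0.257 tilt [ 0.0023 -0.0007] F [-0.41  0.11  0.17] open 0.0337 grip 0.0
move [-1.5 -0.6  5.1] [ 0.001 -0.002  0.002]
```

Emit:
play_rows(motion=[[[0, -5, 2, 0, 0, 0.03, 0.38], [1, -10, 3, 0, 0, 0.06, 0.38], [1, -15, 4, 0, 0, 0.09, 0.38], [2, -20, 4, 0, 0, 0.12, 0.38], [2, -24, 4, 0, 0, 0.15, 0.38]]])

```text
time_s: 2.5
tool_pos: [0.5117, -0.206, 0.0567]
orientation: [0.999, 0.052, 0.0, 0.0]
force: [1.9, -1.3, -0.1]
opening: 0.0337
grip_force: 0.8
```

```bash
python3 to.py 0.515 -0.230 0.057 0.255
```

```text
t 2.5 pos [ 0.5117 -0.206   0.0567] yaw 0.104 tilt [ 0.0003 -0.0002] F [ 1.89 -1.3  -0.05] open 0.0337 grip 0.7979503716342151
move [ 0.8 24.2 -0.3] [ 0.    -0.    -0.151]
```

Emit:
play_rows(motion=[[[0, -3.3, 0, 0, 0, 0.02, 0.38], [0, -6.6, 0, 0, 0, 0.04, 0.38]]])

```text
time_s: 2.7
tool_pos: [0.5111, -0.1997, 0.0568]
orientation: [0.999, 0.032, 0.0, 0.0]
force: [1.1, -2.4, -0.6]
opening: 0.0335
grip_force: 0.8
```

Emit:
play_rows(motion=[[[0, -3.3, 0, 0, 0, 0.02, 0.38], [0, -6.6, 0, 0, 0, 0.04, 0.38]]])

```text
time_s: 2.9
tool_pos: [0.5106, -0.1932, 0.0567]
orientation: [1.0, 0.012, 0.0, 0.0]
force: [1.3, -2.0, 0.3]
opening: 0.0335
grip_force: 0.8
```

Emit:
play_rows(motion=[[[0, -3.3, 0, 0, 0, 0.02, 0.38], [0, -6.6, 0, 0, 0, 0.04, 0.38]]])

```text
time_s: 3.1
tool_pos: [0.5104, -0.1865, 0.0568]
orientation: [1.0, -0.008, 0.0, 0.0]
force: [1.6, -1.2, 0.7]
opening: 0.0335
grip_force: 0.8
```

Emit:
play_rows(motion=[[[0, -3.3, 0, 0, 0, 0.02, 0.38], [0, -6.6, 0, 0, 0, 0.04, 0.38]]])

```text
time_s: 3.3
tool_pos: [0.5104, -0.18, 0.0568]
orientation: [1.0, -0.028, 0.0, 0.0]
force: [-0.3, -2.1, -0.6]
opening: 0.0341
grip_force: 0.8
```

Emit:
play_rows(motion=[[[0, -3.3, 0, 0, 0, 0.02, 0.38], [0, -6.6, 0, 0, 0, 0.04, 0.38]]])

```text
time_s: 3.5
tool_pos: [0.5107, -0.1733, 0.0567]
orientation: [0.999, -0.048, 0.0, 0.0]
force: [1.7, -1.9, 0.1]
opening: 0.0334
grip_force: 0.8
```

Emit:
play_rows(motion=[[[0, -3.3, 0, 0, 0, 0.02, 0.38], [0, -6.6, 0, 0, 0, 0.04, 0.38]]])

```text
time_s: 3.7
tool_pos: [0.5113, -0.1668, 0.0567]
orientation: [0.998, -0.068, 0.0, 0.0]
force: [0.4, -1.6, 1.0]
opening: 0.0332
grip_force: 0.8
```

Emit:
play_rows(motion=[[[0, -3.3, 0, 0, 0, 0.02, 0.38], [0.2, -6.6, 0, 0, 0, 0.04, 0.38]]])

```text
time_s: 3.9
tool_pos: [0.5122, -0.1603, 0.0567]
orientation: [0.996, -0.088, -0.0, 0.0]
force: [-0.1, -2.4, 0.6]
opening: 0.0338
grip_force: 1.4
```

Emit:
play_rows(motion=[[[0, -3.3, 0, 0, 0, 0.02, 0.38], [0.2, -6.6, 0, 0, 0, 0.04, 0.38]]])

```text
time_s: 4.1
tool_pos: [0.5131, -0.158, 0.0569]
orientation: [0.994, -0.109, 0.0, 0.003]
force: [-1.5, -13.1, -0.6]
opening: 0.0335
grip_force: 6.0
```

Force jumped to 13 N and the motion stalled: the screw is tight. Now I'll bend the knuckle slowly.

Emit:
play_rows(motion=[[[0, -2, 0, 0, 0, 0.015, 0.38], [0, -4, 0, 0, 0, 0.03, 0.38]]])

```text
time_s: 4.3
tool_pos: [0.5138, -0.1553, 0.057]
orientation: [0.992, -0.125, 0.0, 0.003]
force: [-0.7, -12.6, -0.1]
opening: 0.0333
grip_force: 5.8
```

```bash
python3 to.py 0.5131 -0.158 0.057 -0.218
```

```text
t 4.3 pos [ 0.5138 -0.1553  0.057 ] yaw -0.25 tilt [ 0.0001 -0.0065] F [ -0.73 -12.64  -0.07] open 0.0333 grip 5.786659754812717
move [-0.   2.8 -0. ] [ 0.006 -0.002 -0.032]
```

Emit:
play_rows(motion=[[[0, -2, 0, 0, 0, 0.015, 0.38], [0, -4, 0, 0, 0, 0.03, 0.38]]])

```text
time_s: 4.5
tool_pos: [0.5146, -0.1511, 0.0569]
orientation: [0.99, -0.14, 0.0, 0.003]
force: [-1.2, -10.6, -0.2]
opening: 0.0336
grip_force: 5.1
```

Emit:
play_rows(motion=[[[0, -2, 0, 0, 0, 0.015, 0.38], [0, -4, 0, 0, 0, 0.03, 0.38]]])

```text
time_s: 4.7
tool_pos: [0.5156, -0.1461, 0.0568]
orientation: [0.988, -0.154, -0.0, 0.002]
force: [-1.6, -7.0, 0.4]
opening: 0.0336
grip_force: 3.8
```

Emit:
play_rows(motion=[[[0, -2, 0, 0, 0, 0.015, 0.38], [0, -4, 0, 0, 0, 0.03, 0.38]]])

```text
time_s: 4.9
tool_pos: [0.517, -0.1403, 0.0567]
orientation: [0.986, -0.168, -0.0, 0.001]
force: [0.9, -4.1, 0.3]
opening: 0.0337
grip_force: 1.8
```

Emit:
play_rows(motion=[[[0, -2, 0, 0, 0, 0.015, 0.38], [0, -4, 0, 0, 0, 0.03, 0.38]]])

```text
time_s: 5.1
tool_pos: [0.5188, -0.134, 0.0566]
orientation: [0.983, -0.182, -0.0, -0.0]
force: [0.2, 0.3, 0.8]
opening: 0.0335
grip_force: 0.3
```

Force has dropped to nothing at about 0.18 rad of bend, so it clicked. I'll stop and open in place.

Emit:
play_rows(motion=[[[0, 0, 0, 0, 0, 0, 0.5], [0, 0, 0, 0, 0, 0, 0.6], [0, 0, 0, 0, 0, 0, 0.6]]])

```text
time_s: 5.4
tool_pos: [0.519, -0.1341, 0.0566]
orientation: [0.984, -0.181, -0.0, -0.0]
force: [0.4, -0.9, 0.2]
opening: 0.053
grip_force: 0.0
```

```bash
python3 - <<'E'
from h import *
a=arm.capture("wrist")["img"];b=arm.capture("top")["img"]
cv2.imwrite("pics/w3.png",np.hstack([cv2.resize(a,(400,300)),cv2.resize(b[120:345,200:500],(400,300))]))
s=arm.state();print(s["force"],s["opening"],s["tool_pos"])
E
```

```text
[ 0.36365866 -0.0098679   0.15106704] 0.05280919638169951 [ 0.51907559 -0.13448458  0.05667383]
```

View pics/w3.png

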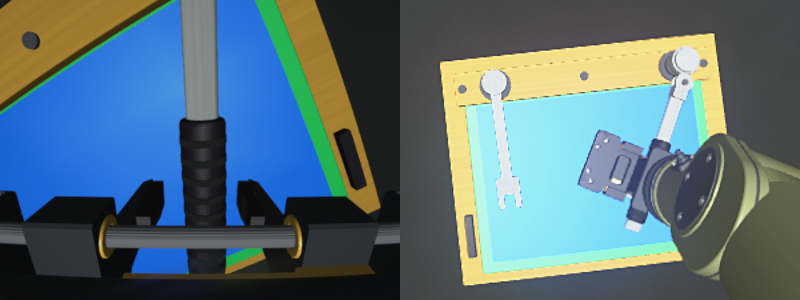

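The handle (left panel, about (203,190)) sits clear of both fingers, and the plain wrench is untouched. I'll lift straight up.

Emit:
play_rows(motion=[[[0, 0, -15, 0, 0, 0, 0.6], [0, 0, -45, 0, 0, 0, 0.6], [0, 0, -80, 0, 0, 0, 0.6], [0, 0, -120, 0, 0, 0, 0.6], [0, 0, -150, 0, 0, 0, 0.6]]])

```text
time_s: 6.0
tool_pos: [0.5194, -0.1349, 0.2089]
orientation: [0.983, -0.181, 0.001, 0.0]
force: [0.2, 0.4, -0.7]
opening: 0.0526
grip_force: 0.0
```

Emit:
play_rows(motion=[[[-30, 20, 0, 0, 0, 0, 0.6], [-70, 50, 0, 0, 0, 0, 0.6], [-110, 90, 0, 0, 0, 0, 0.6], [-120, 130, 0, 0, 0, 0, 0.6], [-120, 130, 0, 0, 0, 0, 0.6]]])

```text
time_s: 6.5
tool_pos: [0.3551, -0.218, 0.2071]
orientation: [0.982, -0.187, -0.001, 0.001]
force: [0.7, 1.6, -0.3]
opening: 0.0529
grip_force: 0.0
```

```bash
python3 - <<'E'
from h import *
import pickle
c=arm.capture("top");pickle.dump(c,open("top1.pkl","wb"));b=c["img"]
cv2.imwrite("pics/t3.png",cv2.resize(b[130:310,340:480],None,fx=3.3,fy=3.3,interpolation=cv2.INTER_CUBIC))
s=arm.state();print(s["force"],s["tool_pos"],s["time_s"])
E
```

```text
[0.80848933 0.37989169 0.12480778] [ 0.35827743 -0.21591067  0.20705861] 6.55
```

View pics/t3.png

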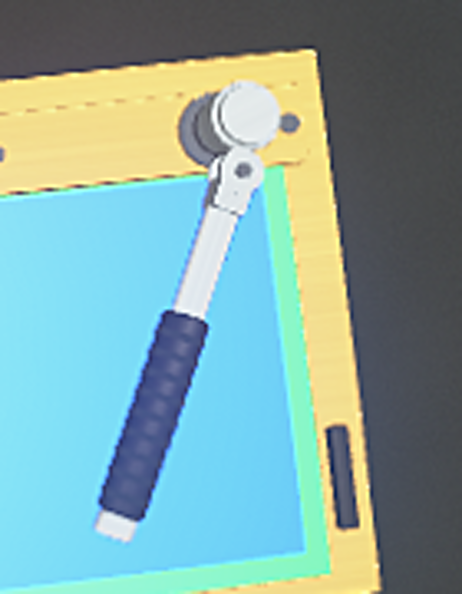

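The crop shows the handle axis from (397,225) to (377,286) in the full image, and the pin at (414,181). I'll check the bend angle from these.

```bash
python3 - <<'E'
from h import *
import pickle
c=pickle.load(open("top1.pkl","rb"))
a=at_z(c,397,225.5,.078);b=at_z(c,377.3,286,.078);d=a-b
y=np.arctan2(d[1],d[0]);print("yaw",y,"total",.253-y,(a+b)/2,np.linalg.norm(d))
S=np.array([.676,-.185])
for z in(.078,.09):
  p=at_z(c,413.6,181.5,z)[:2];p0=at_z(c,420.3,181.8,z)[:2]
  # total pin turn about screw from chord length, 30 mm radius
  print(z,p,p0,2*np.arcsin(np.linalg.norm(p-p0)/.06))
m=((a+b)/2)[:2]
# bend from distance screw-handle: triangle 30,135
for S in([.676,-.185],[.675,-.188],[.675,-.183]):
  # knuckle from handle line: pin = m+135 dir ; head dir = S-pin
  pin=m+.135*d[:2]/np.linalg.norm(d[:2]);h=np.array(S)-pin;print(pin,np.linalg.norm(h),"bend",np.arctan2(h[1],h[0])-y)
E
```

```text
yaw -0.31421801021814816 total 0.5672180102181481 [ 0.51938853 -0.1395856   0.078     ] 0.11031817539419428
0.078 [ 0.6491872  -0.18640034] [ 0.64885118 -0.19840833] 0.40314758219744745
0.09 [ 0.64768413 -0.18244197] [ 0.64735405 -0.19423758] 0.395921715203315
[ 0.64777871 -0.18131044] 0.02846144566977797 bend 0.18421852080695267
[ 0.64777871 -0.18131044] 0.02803120903741978 bend 0.07324577366645493
[ 0.64777871 -0.18131044] 0.027273669960661027 bend 0.25222990170956044
```

The screw turned about 0.40 rad out of 0.57 in total, so the bend is about 0.17 rad. That is inside the 0.09 to 0.30 window and agrees with the push travel.

```bash
python3 -c "
from cell import arm
print(arm.close_job())"
```

```text
the job is handed in; nothing more can be done
None
```

The clamp screw is tight, and the torque wrench has clicked and is left bent about 0.17 rad; the arm is clear of everything, I did not touch the plain wrench, and the job was handed in at about 6.6 s.

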